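Lock the wall lamp's hinge shaft with its linchpin

ROBOT

A 7-joint arm with a two-finger parallel gripper is mounted at the origin on the work surface. World frame = base frame: x ahead of the robot, y to its left, z up, the work surface at z = 0. Lengths are in m, angles in rad, forces in N, time in s.
With the tool pointing down it reaches from about 0.425 to 0.925 m from the base axis. Payload 6.8 kg.
Tool frame: the origin (TCP) lies at the very end of the fingers, on their centre line; the grasp point (between the pads) lies 19 mm behind it; z points along the fingers, y is the direction in which the jaws open and shut (so a half turn about z gives the same grasp; the last joint's range is limited). The gripper opens to 85 mm and grips with 20 to 120 N. Pads are 22 mm wide; open, the fingers measure 114 mm over their backs; the gripper's body (76 mm by 85 mm) begins 54 mm behind the grasp point. The pads swing forward as they close: fully open they stand 13 mm farther back than shut.
Start: joints at [-1.335, 0.477, 0.022, 1.555, -0.011, 1.109, -0.083], TCP at [0.228, 0.636, 0.231] pointing down, gripper open.
Joint ranges: [-2.96, 2.96], [-0.34, 2.1], [-1.41, 1.46], [0.24, 2.44], [-1.37, 4.51], [0.17, 1.92], [-2.96, 2.96]. Speed limits (rad/s): [2.39, 2.39, 3.14, 3.14, 3.14, 3.14, 3.14].

INTERFACE

Orientations are given as a unit quaternion [w, x, y, z].
In Python, from station import bot gives the robot as it stands.
- The arm moves only by the tool step_arm, never from a script. Its argument "rows" is one flat list of numbers, 5 for each row, row after row: the shift along the world's x, y, z in mm, then the turn about the world's z in rad, then the opening, from 0 (shut) to 1 (fully open). In form: [x, y, z, spin, jaw, x, y, z, spin, jaw, ...]. A call has 1 to 12 rows; each row shifts and turns the commanded pose from where the row before left it; what a row does not reach is not made up. A row lasts 1/10 s, in which the tool goes at most 50 mm and 8.59 degrees, less where a joint would pass 70% of its speed; a pose out of reach is approached as far as the arm can. A call is refused whole if a number of a shift passes 50 or a number of a turn 0.15, either way. A call with a gripper value outside its range is refused whole. The fingers move at their own pace and stop on an object; "squeeze" is the grip in N (left out, the last holds). Time passes only in rows, so rows that do not move let the fingers close. It gives the time, the measured TCP pose, the force and the opening at its end, in the units of the state.
- bot.get_obs(): the state, without advancing time (a new reading comes with each control period).
- bot.read_camera(name): name is "scene" or "top" or "wrist"; returns (picture, depth): 384x512x3 uint8, red, green, blue; 384x512 float32, m along the optical axis (not along the pixel's ray), 0 where there is no reading.
- bot.camera_info(name): a dict with "camera_matrix" (3x3 intrinsics, pixels), "rvec" (rotation vector, rad) and "tvec" (3), from world to camera coordinates, as OpenCV has them. Camera axes: x right, y down, z forward; pixel columns grow to the right and rows downward; lengths in m; the calibration is good to about 2 mm. A picture is of the moment at which its call begins: read the wrist's pose just before it. camera_info takes no time and is no camera call; for the wrist camera it gives the pose at the moment of the call.
- bot.hand_in(): hands the job in, once; it reports no verdict.
Trained networks look in the newest picture that a camera, given by its name, has taken for a name from the list of things; names that differ only in an ending like _2 or _b are one class to them, and where a whole thing is asked for, a point or a joint stands for the part that bears it (a point fixed in the world has none). Each returns a list of dicts, best first, with "score" (0 to 1); they miss things now and then, are a little off and sometimes report something else, mostly with a low value. They report only what shows in the picture. A call takes as long as a camera call.
- bot.recognise(camera, label): "at" ([x, y, z] in m, in world coordinates, good to about 4 mm: the middle of the surface that is visible of it).
- bot.regions_of(camera, label): "pixels" (384x512 bool, what is visible of it).
The state is a dict: "t": time; "q": joint angles; "joint_vel": joint speeds; "joint_torque": joint torques, N m; "eef_pos": TCP position; "tool_rot": TCP orientation; "contact_force": force on the tool from outside, world axes, zero at the start; "torque": the same for the moment, N m; "gripper_width": opening from 0.0 (shut) to 1.0 (fully open).
Only numpy, scipy, OpenCV 4.12 (cv2) and the standard library are available. Lean on these libraries where they do the work, as an engineer would, in place of code of your own. Each camera call takes 0.05 s, during which the arm holds its last target.

TASK

Take the yellow-headed linchpin out of the wooden hardware block and push it from above through the cross hole in the square end of the lamp bracket's hinge shaft, fully home on its shoulder, with the open ring sticking out over the shaft's free end. Then swing the ring down over the shaft's end until it snaps shut and let go. The hole is not exactly where it is marked, so feel for it with light pressure and never force the pin; leave everything else lying where it is.

Things in the scene. Friction and masses are not known exactly. Their poses are not given: they have to be found in the camera images.
- bracket: Chrome U-shaped wall-lamp bracket with two ears, screwed to a plywood mounting board (150 x 215 x 18 mm), fixed to the table, carrying hinge shaft and lamp arm. Origin on the table straight below the nominal shaft hole; z up, y level along the hinge shaft: -y points out of its free square end, +y to the ears; x along the lamp's arm to its globe. Nothing stands on the -y side of the shaft's end.
- bore (a point): Nominal centre of the upper mouth of the cross hole in the hinge shaft, on the shaft's flat top, 82 mm above the table, axes as the bracket's; the 10.6 mm hole runs down through 20 mm. It is fixed to the bracket and does NOT follow the shaft, which was only slid in by hand: the true mouth lies up to 8 mm off along y, and up to 2.2 mm off along x (shaft turned up to 0.22 rad about its axis).
- shaft_end (a point): Nominal centre of the shaft's free end face, 16 mm in -y from the hole (true one up to 8 mm off along y, as the hole), 72 mm above the table. The shaft is a 26 mm bar with its end milled 20 x 20 mm square. It slides and turns stiffly (about 10 N along y; 6 N across, at its top), so a pin tip in the mouth can centre and straighten it. More than 30 N between pin and bracket or shaft spoils the job.
- near_ear (a point): Top of the ear next to the hole, 94 mm above the table, 31 mm in +y from the hole. Ears are 6 mm thick, 44 mm wide and rounded at the top; a brass washer 40 mm across stands before this one, from 24 mm in +y of the hole. The lamp arm's knuckle behind is as high as the ears.
- globe (a point): Centre of the lamp's opal globe, 112 mm across, at the end of the lamp's arm; fixed to the bracket.
- block: Beech hardware block 210 x 60 x 46 mm, fixed to the table, with three upright holes 13 mm wide and 42 mm deep at x = -72, 0 and +72 mm, in a row along its x. Origin: centre of its underside. It holds the linchpin, a brass clevis pin and a dark hex bolt, one in each hole, in any order.
- linchpin: The linchpin, about 110 g, upright in the block, its shoulder on the block's top. Origin on its axis at the underside of the shoulder (disc 15 mm across); z up. Below it a chrome pin 9 mm thick, 34 mm long; above it a neck, then the yellow grip. The ring opens on the pin's +x side. In place, +x must point out of the shaft's free end (bracket -y) and the origin lie at the true hole's mouth.
- pin_head (a point): Centre of the linchpin's yellow square grip, 12 x 12 mm with sides along the pin's x and y, 16 mm tall, from 20 to 36 mm above the pin's origin. Grip it across y, with the fingertips no lower than 20 mm above the origin, to stay clear of the ring.
- pin_tip (a point): Lower end of the linchpin, 34 mm below its origin, tapered from 9 to 7 mm over the last 1.5 mm. Hidden in the block at the start.
- ring (a joint): Swing of the linchpin's ring in rad: 0 open, as at the start (raised 30 degrees above level on the pin's +x side), 1.92 shut (10 degrees off straight down, round the shaft, against the pin's tip). An over-centre spring holds it at either end: pressing its far side down takes 2 to 4 N until about 1.0 rad, then it snaps shut. It passes round the shaft's end only with the pin home.
- ring_far (a point): Middle of the far side of the ring (4.4 mm wire, 44 mm across), 43 mm from its hinge, which lies on the neck 8 mm above the pin's origin, along the pin's y. Ring open: 37 mm out on the pin's +x side, 29 mm above the pin's origin. At the dead point: 38 mm out, 12 mm below the origin.
- clevis_pin: Bystander: plain brass clevis pin, 9 mm, with an 18 mm flat head, in the hardware block. Origin under its head.
- hex_bolt: Bystander: dark hex bolt, 10 mm, 19 mm head, in the hardware block. Origin under its head.
- cover: Bystander: chrome lamp cover, an open shallow box 95 x 140 x 22 mm. Origin: centre of its underside.
- screwdriver: Bystander: screwdriver with a red handle, lying.
- bulb_box: Bystander: cardboard bulb box 65 x 65 x 110 mm, standing. Origin: centre of its underside.
- screw_a: Bystander: small lying hex screw, 21 mm long.
- screw_b: Bystander: small lying hex screw, 21 mm long.

How it is judged:
On the way, in this order (a step that is already met when the one before it is completed fails the run):
1. the linchpin is pushed home through the shaft hole, its shoulder on the shaft, the ring still open over the shaft's free end (horizontal distance between linchpin and bore below 0.011 m and z of linchpin in the frame of bore between -0.004 and 0.0025 m and angle between linchpin's own z axis and vertical below 0.35 rad and angle between the x axis of linchpin and the y axis of bracket, either way round below 0.4 rad and value of joint ring below 0.5 rad and y of ring_far in the frame of bore below -0.015 m), for 0.2 s.
2. the ring is snapped shut round the shaft with the pin still home (horizontal distance between linchpin and bore below 0.011 m and z of linchpin in the frame of bore between -0.004 and 0.0025 m and angle between linchpin's own z axis and vertical below 0.35 rad and angle between the x axis of linchpin and the y axis of bracket, either way round below 0.4 rad and value of joint ring above 1.75 rad), for 0.2 s.
At the end, for the whole second after the job is handed in: The linchpin is at rest through the shaft hole: its origin within 11 mm (level) of the nominal hole mouth and no more than 2.5 mm above it, within 0.35 rad of upright (it may lean with the shaft), its x within 0.4 rad of the shaft's line, and the ring is shut (joint above 1.75 rad of 1.92) (all of step 2 and linear speed of linchpin below 0.02 m/s); the robot touches nothing.
It fails at once if the linchpin is forced: more than 30 N between it and the bracket with its shaft (contact force between linchpin and bracket above 30 N).
It fails at once if a bystander is moved by more than 25 mm (distance of any of clevis_pin, hex_bolt, cover, screwdriver, bulb_box, screw_a, screw_b from where it was at the start of the episode above 0.025 m).
It also fails if it takes over 72 s, if anything falls off the work surface, if the arm or the gripper's body presses on something with over 40 N, if the wrist force passes 120 N, or if a joint passes its speed limit or range.

## Working session

There is one attempt and no reset: what is moved stays moved. The work goes in short steps, Python scripts to look and compute and a tool call to move; the robot and the scene stay as the last step left them, time stands still between calls to the robot, and variables do not carry over. Pictures are saved under pics/ and viewed, and the job is handed in when it is done.

Besides the shell and the picture viewer there is one more tool, called after "Emit:" as name(argument=value, ...) on one line, values as JSON. step_arm: Moves the arm, as the interface text tells. Its arguments: {"type":"object","properties":{"rows":{"type":"array"},"squeeze":{"type":"number"}},"required":["rows"]}

```bash
mkdir -p pics; ls
cat > h.py <<'E'
import numpy as np, cv2
from station import bot
def save(im,n): cv2.imwrite('pics/'+n+'.png',cv2.cvtColor(im,cv2.COLOR_RGB2BGR))
def cam(n):
    i=bot.camera_info(n); K=np.array(i['camera_matrix'],float); R,_=cv2.Rodrigues(np.array(i['rvec'],float)); t=np.array(i['tvec'],float).ravel(); return K,R,t
def proj(n,p,c=None):
    K,R,t=c or cam(n); q=K@(R@np.array(p,float)+t); return q[:2]/q[2]
def unproj(c,u,v,d):
    K,R,t=c; x=np.linalg.inv(K)@np.array([u,v,1.])*d; return R.T@(x-t)
def cloud(c,depth):
    K,R,t=c; v,u=np.mgrid[:depth.shape[0],:depth.shape[1]]
    x=np.stack([u,v,np.ones_like(u)],-1).reshape(-1,3)@np.linalg.inv(K).T*depth.reshape(-1,1)
    return ((x-t)@R).reshape(depth.shape+(3,))
E
python3 - <<'E'
from h import *
for n in ['scene','top','wrist']:
    c=cam(n); im,d=bot.read_camera(n); save(im,n+'0'); np.savez('pics/'+n+'0.npz',im=im,d=d,K=c[0],R=c[1],t=c[2])
for l in ['linchpin','pin_head','ring_far','bracket','globe','block','shaft_end','near_ear']:
  for n in ['top','scene']:
    try: print(l,n,[(np.round(r['at'],4).tolist(),round(r['score'],2)) for r in bot.recognise(n,l)][:3])
    except Exception as e: print(l,n,e)
o=bot.get_obs(); print(o)
E
```

```text
pics
linchpin top [([0.4756, -0.2867, 0.0687], 0.42)]
linchpin scene [([0.5983, 0.1533, 0.0527], 0.47)]
pin_head top []
pin_head scene [([0.4738, -0.2763, 0.0672], 0.6)]
ring_far top [([0.4687, -0.2997, 0.0681], 0.48)]
ring_far scene [([0.4791, -0.2926, 0.0652], 0.43)]
bracket top [([0.5715, 0.1299, 0.0227], 0.81)]
bracket scene [([0.5991, 0.1532, 0.0477], 0.79)]
globe top [([0.5718, 0.13, 0.0193], 0.83)]
globe scene [([0.6001, 0.1579, 0.0474], 0.82)]
block top [([0.5442, -0.2639, 0.047], 0.58)]
block scene [([0.5563, -0.2507, 0.0458], 0.62), ([0.5992, 0.1556, 0.0487], 0.24)]
shaft_end top [([0.5692, 0.1299, 0.0206], 0.62)]
shaft_end scene [([0.6001, 0.1551, 0.05], 0.81)]
near_ear top [([0.5752, 0.1287, 0.0214], 0.57)]
near_ear scene [([0.5967, 0.1549, 0.0511], 0.9)]
{'t': 0.95, 'q': array([-1.33509036,  0.47698458,  0.02239678,  1.55541105, -0.01151852,
        1.1092855 , -0.08310602]), 'joint_vel': array([ 0.00164209, -0.0010724 ,  0.00019011, -0.0014875 , -0.00060558,
       -0.00054201, -0.00077662]), 'joint_torque': array([ 3.31923666e-04, -5.96320868e+01,  1.60597879e+00, -2.81554055e+01,
        1.23678526e-02,  1.50586086e-03,  1.93282796e-05]), 'eef_pos': array([0.22751614, 0.63551747, 0.23131351]), 'tool_rot': array([-1.40999487e-05,  1.71073665e-01,  9.85258240e-01,  2.13877734e-05]), 'contact_force': array([-0.17110173, -0.60770875,  0.38700594]), 'torque': array([ 0.02921831, -0.00841202, -0.00941783]), 'gripper_width': 0.9983542238167141}
```

View pics/scene0.png

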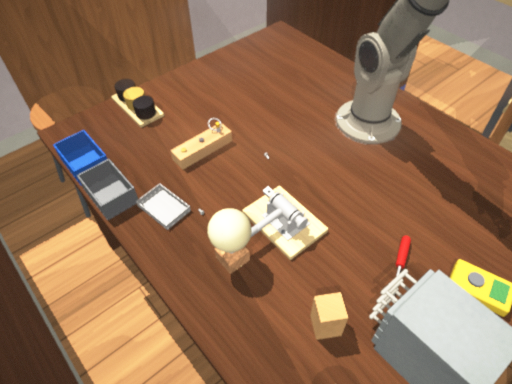

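View pics/top0.png

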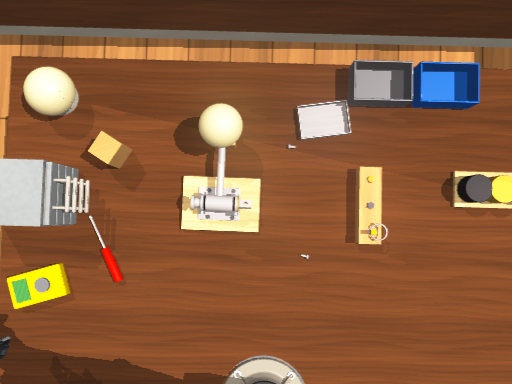

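View pics/wrist0.png

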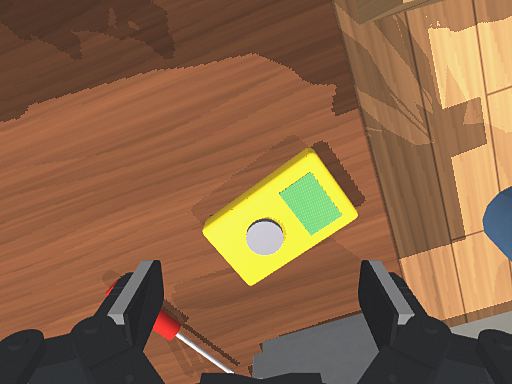

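The top view shows the linchpin at about (375,232) px, with its ring to the right (-y). The shaft's square end is at about (248,204) and points to -y. I'll zoom in and measure.

Run:
```python
from h import *
z=np.load('pics/top0.npz'); im,d=z['im'],z['d']; c=(z['K'],z['R'],z['t'])
print(c[0],-c[1].T@c[2])
a=cv2.resize(im[170:242,180:266],None,fx=4.5,fy=4.5,interpolation=cv2.INTER_CUBIC)
b=cv2.resize(im[162:250,345:395],None,fx=4.5,fy=4.5,interpolation=cv2.INTER_CUBIC)
h=max(a.shape[0],b.shape[0]); o=np.zeros((h,a.shape[1]+b.shape[1]+10,3),np.uint8); o[:a.shape[0],:a.shape[1]]=a; o[:b.shape[0],a.shape[1]+10:]=b
save(o,'zoom0'); print(o.shape)
P=cloud(c,d)
# board
for (u,v) in [(190,185),(255,185),(190,225),(255,225),(248,204),(241,204),(244,204),(238,204),(220,204),(221,120),(364,172),(376,172),(365,240)]: print(u,v,np.round(P[v,u],4))
hgt=P[...,2]
m=(hgt>.012)&(hgt<.025)&(P[...,0]>.4)&(P[...,0]<.75)&(P[...,1]>0)&(P[...,1]<.3)
print(cv2.minAreaRect(P[m][:,:2].astype(np.float32)))
m=(hgt>.04)&(hgt<.05)&(P[...,0]>.35)&(P[...,0]<.8)&(P[...,1]>-.35)&(P[...,1]<-.15)
print(cv2.minAreaRect(P[m][:,:2].astype(np.float32)),hgt[m].mean())
m=(hgt>.055)&(P[...,0]>.35)&(P[...,0]<.8)&(P[...,1]>-.38)&(P[...,1]<-.15)
for p,v,u in zip(P[m],*np.nonzero(m)): print(u,v,np.round(p,3),im[v,u])
```

```text
[[458.68129255   0.         250.7743548 ]
 [  0.         458.68129255 194.42260382]
 [  0.           0.           1.        ]] [0.50891533 0.04461456 1.2953216 ]
(396, 622, 3)
190 185 [0.5908 0.2197 0.0199]
255 185 [0.5957 0.0386 0.0178]
190 225 [0.4795 0.2166 0.016 ]
255 225 [0.4844 0.0357 0.0193]
248 204 [0.5405 0.0561 0.083 ]
241 204 [0.54   0.0746 0.0833]
244 204 [0.542  0.0679 0.0143]
238 204 [0.5396 0.0823 0.0878]
220 204 [0.5383 0.1295 0.0906]
221 120 [0.7386 0.1256 0.1974]
364 172 [ 0.6373 -0.2581  0.0455]
376 172 [ 0.6381 -0.2906  0.0465]
365 240 [ 0.4522 -0.2635  0.0458]
((0.5852230787277222, 0.13393081724643707), (0.2151106595993042, 0.23736190795898438), 89.4371109008789)
((0.5479885935783386, -0.2743479013442993), (0.20851589739322662, 0.0617964006960392), 0.1894223392009735) 0.04556548693786873
369 203 [ 0.553 -0.27   0.056] [163 151 147]
372 204 [ 0.55  -0.278  0.056] [166 153 153]
369 205 [ 0.547 -0.27   0.057] [164 150 148]
372 205 [ 0.547 -0.278  0.056] [165 152 152]
368 206 [ 0.544 -0.268  0.055] [150 132 130]
372 206 [ 0.545 -0.278  0.056] [167 151 151]
370 207 [ 
[... 4191 characters left out ...]
287  0.061] [233 220 210]
376 239 [ 0.456 -0.289  0.063] [239 232 228]
377 239 [ 0.457 -0.291  0.065] [236 219 199]
378 239 [ 0.457 -0.294  0.063] [229 202 176]
379 239 [ 0.457 -0.294  0.071] [234 199 160]
380 239 [ 0.457 -0.298  0.068] [217 191 174]
381 239 [ 0.457 -0.301  0.065] [219 204 196]
382 239 [ 0.457 -0.303  0.069] [227 216 208]
383 239 [ 0.457 -0.305  0.072] [200 170 154]
375 240 [ 0.454 -0.286  0.062] [239 194 137]
376 240 [ 0.454 -0.288  0.066] [229 193 156]
377 240 [ 0.454 -0.291  0.066] [234 205 171]
378 240 [ 0.454 -0.294  0.063] [231 212 193]
379 240 [ 0.454 -0.295  0.07 ] [231 219 207]
380 240 [ 0.454 -0.298  0.067] [232 219 208]
381 240 [ 0.454 -0.301  0.067] [189 159 142]
```

View pics/zoom0.png

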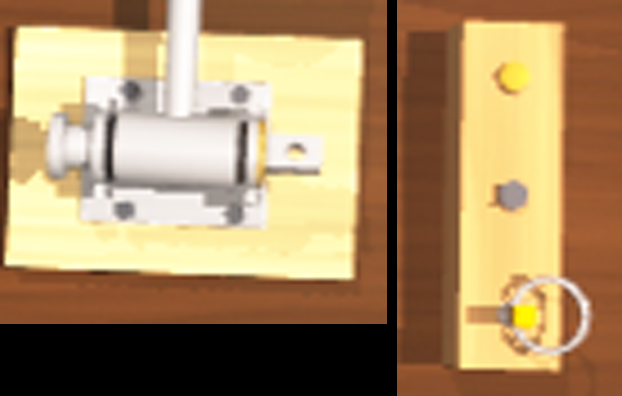

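Run:
```python
from h import *
o=bot.get_obs(); K,R,t=cam('wrist'); print(K, o['eef_pos'], -R.T@t, R)
from scipy.spatial.transform import Rotation as Ro
q=o['tool_rot']; T=Ro.from_quat([q[1],q[2],q[3],q[0]]).as_matrix(); print(T)
print('cam in tool',T.T@(-R.T@t-o['eef_pos'])); print(T.T@R.T)
z=np.load('pics/top0.npz'); c=(z['K'],z['R'],z['t'])
# board corners at z=.018 by ray
def ray(u,v,h):
    K,R,t=c; dr=R.T@np.linalg.inv(K)@np.array([u,v,1.]); C=-R.T@t; return C+dr*(h-C[2])/dr[2]
for px,py in [(15,28),(362,40),(355,278),(7,265)]: print(ray(180+px/4.5-.4,170+py/4.5-.4,.018).round(4))
for px,py in [(296,152),(322,153)]: print(ray(180+px/4.5-.4,170+py/4.5-.4,.082).round(4))
```

```text
[[345.31267719   0.         260.48516746]
 [  0.         345.31267719 191.57125157]
 [  0.           0.           1.        ]] [0.22751614 0.63551747 0.23131351] [0.14844476 0.6641868  0.37229901] [[ 3.36461433e-01  9.41697045e-01  6.16007084e-04]
 [ 8.90085891e-01 -3.18234597e-01  3.26303306e-01]
 [ 3.07474894e-01 -1.09240179e-01 -9.45264922e-01]]
[[-9.41467602e-01  3.37103477e-01 -2.04664117e-05]
 [ 3.37103476e-01  9.41467601e-01  4.69692197e-05]
 [ 3.51019509e-05  3.73207001e-05 -9.99999999e-01]]
cam in tool [ 0.08411262  0.00034128 -0.14098253]
[[ 6.81830087e-04 -9.45253564e-01 -3.26336075e-01]
 [ 9.99999600e-01  4.55663836e-04  7.69488782e-04]
 [-5.78662466e-04 -3.26336469e-01  9.45253497e-01]]
[0.6161 0.2406 0.018 ]
[0.6143 0.025  0.018 ]
[0.4669 0.0255 0.018 ]
[0.4692 0.2406 0.018 ]
[0.542  0.0631 0.082 ]
[0.5418 0.0478 0.082 ]
```

Emit:
step_arm(rows=[30,-37,8,-0.075,1,30,-37,8,-0.075,1,30,-37,8,-0.075,1,30,-37,8,-0.075,1,30,-37,8,-0.075,1,30,-37,8,-0.075,1,30,-37,8,-0.075,1,30,-37,8,-0.075,1,30,-37,5,-0.075,1,4,-43,0,-0.075,1,4,-43,0,-0.075,1,4,-43,0,-0.075,1])

```text
t: 2.15
eef_pos: [0.5096, 0.1717, 0.3004]
tool_rot: [0.0, 0.584, 0.812, 0.0]
contact_force: [0.5, 0.2, -0.4]
gripper_width: 1.0
```

Emit:
step_arm(rows=[10,-36,0,-0.12,1,10,-36,0,-0.12,1,10,0,0,-0.084,1,0,0,0,0,1])

```text
t: 2.55
eef_pos: [0.5404, 0.1004, 0.3006]
tool_rot: [0.0, 0.707, 0.707, 0.0]
contact_force: [-0.4, 1.5, -0.5]
gripper_width: 1.001
```

Run:
```python
from h import *
o=bot.get_obs();print(o['eef_pos'],o['tool_rot'])
c=cam('wrist'); im,d=bot.read_camera('wrist'); save(im,'w1'); np.savez('pics/w1.npz',im=im,d=d,K=c[0],R=c[1],t=c[2])
```

```text
[0.54040927 0.10038663 0.30060353] [3.54958238e-04 7.07225882e-01 7.06987464e-01 3.90016072e-04]
```

View pics/w1.png

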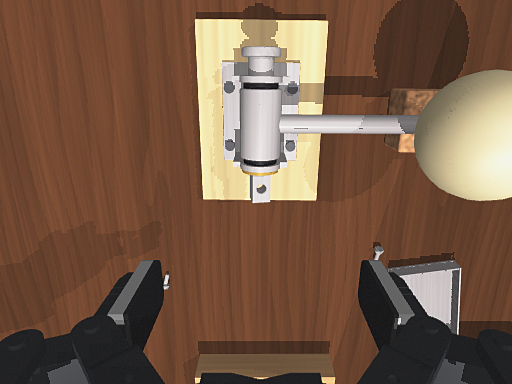

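The wrist view shows the hole at about (261,189) px, with the square end spanning rows 176–202. I'll zoom and measure it.

Run:
```python
from h import *
z=np.load('pics/w1.npz'); im,d=z['im'],z['d']; c=(z['K'],z['R'],z['t'])
save(cv2.resize(im[155:215,220:300],None,fx=9,fy=9,interpolation=cv2.INTER_CUBIC),'w1z')
P=cloud(c,d)
for v in range(174,206,2): print(v,[tuple(np.round(P[v,u]*1000).astype(int)) for u in (253,256,259,261,263,266,269)])
```

```text
174 [(np.int64(533), np.int64(83), np.int64(89)), (np.int64(536), np.int64(84), np.int64(91)), (np.int64(539), np.int64(83), np.int64(90)), (np.int64(542), np.int64(83), np.int64(90)), (np.int64(544), np.int64(84), np.int64(91)), (np.int64(547), np.int64(83), np.int64(88)), (np.int64(550), np.int64(83), np.int64(89))]
176 [(np.int64(533), np.int64(79), np.int64(82)), (np.int64(536), np.int64(79), np.int64(82)), (np.int64(539), np.int64(78), np.int64(81)), (np.int64(542), np.int64(78), np.int64(80)), (np.int64(544), np.int64(78), np.int64(81)), (np.int64(547), np.int64(78), np.int64(80)), (np.int64(550), np.int64(78), np.int64(78))]
178 [(np.int64(533), np.int64(77), np.int64(83)), (np.int64(536), np.int64(76), np.int64(82)), (np.int64(539), np.int64(76), np.int64(81)), (np.int64(542), np.int64(76), np.int64(81)), (np.int64(544), np.int64(76), np.int64(79)), (np.int64(547), np.int64(76), np.int64(80)), (np.int64(550), np.int64(76), np.int64(79))]
180 [(np.int64(533), np.int64(74), np.int64(81)), (np.int64(536), np.int64(74), np.int64(80)), (np.int64(539), np.int64(74), np.int64(81)), 
[... 3320 characters left out ...]
, np.int64(80)), (np.int64(551), np.int64(49), np.int64(77))]
202 [(np.int64(533), np.int64(48), np.int64(81)), (np.int64(536), np.int64(49), np.int64(82)), (np.int64(539), np.int64(48), np.int64(80)), (np.int64(542), np.int64(48), np.int64(79)), (np.int64(545), np.int64(17), np.int64(-2)), (np.int64(549), np.int64(17), np.int64(-1)), (np.int64(553), np.int64(17), np.int64(-2))]
204 [(np.int64(531), np.int64(14), np.int64(-1)), (np.int64(535), np.int64(14), np.int64(-1)), (np.int64(539), np.int64(14), np.int64(-2)), (np.int64(542), np.int64(14), np.int64(-2)), (np.int64(545), np.int64(14), np.int64(-2)), (np.int64(549), np.int64(14), np.int64(-1)), (np.int64(553), np.int64(15), np.int64(0))]
```

View pics/w1z.png

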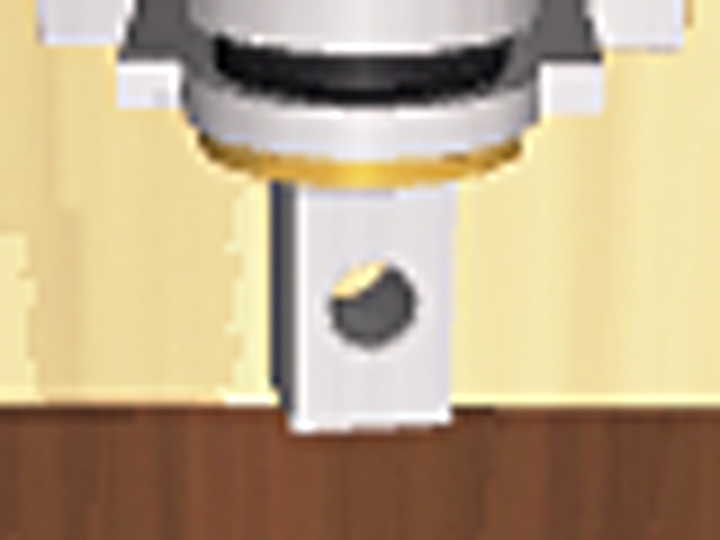

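Emit:
step_arm(rows=[-5,-46,0,0,1,-5,-46,0,0,1,-5,-46,0,0,1,-6,-46,0,0,1,-6,-46,0,0,1,-6,-46,0,0,1,-6,-46,0,0,1,-14,-46,-30,0,1,-10,-10,-50,0,1,0,0,-40,0,1,0,0,0,0,1])

```text
t: 3.7
eef_pos: [0.4754, -0.2677, 0.1811]
tool_rot: [-0.005, 0.705, 0.709, -0.002]
contact_force: [-0.1, 0.8, 0.6]
gripper_width: 1.001
```

Run:
```python
from h import *
o=bot.get_obs();print(o['eef_pos'],o['tool_rot'])
c=cam('wrist'); im,d=bot.read_camera('wrist'); save(im,'w2'); np.savez('pics/w2.npz',im=im,d=d,K=c[0],R=c[1],t=c[2])
P=cloud(c,d)
m=(im[...,0]>180)&(im[...,1]>150)&(im[...,2]<60)&(abs(P[...,0]-.475)<.03)&(P[...,2]>.055)
p=P[m]; v,u=np.nonzero(m); print(m.sum(),u.min(),u.max(),v.min(),v.max()); 
t=p[p[:,2]>np.percentile(p[:,2],90)-.004]; print(t.min(0),t.max(0),t.mean(0),p.min(0),p.max(0))
print(cv2.minAreaRect((t[:,:2]*1000).astype(np.float32)))
for n in ['linchpin','pin_head']: print(n,[(np.round(r['at'],4),r['score']) for r in bot.recognise('wrist',n)])
```

```text
[ 0.47542232 -0.26773395  0.18109451] [-0.0047005   0.70494219  0.7092467  -0.00187786]
221 253 268 196 210
[ 0.46921134 -0.28130007  0.07871406] [ 0.48056165 -0.26945242  0.08202168] [ 0.47499037 -0.27499155  0.08023875] [ 0.46921134 -0.28130007  0.07871406] [ 0.48056165 -0.26945242  0.08202168]
((474.85113525390625, -275.37652587890625), (11.309951782226562, 11.838566780090332), 0.6893563270568848)
linchpin [(array([ 0.4761, -0.2845,  0.0669]), 0.57)]
pin_head [(array([ 0.4764, -0.2803,  0.0699]), 0.84)]
```

View pics/w2.png

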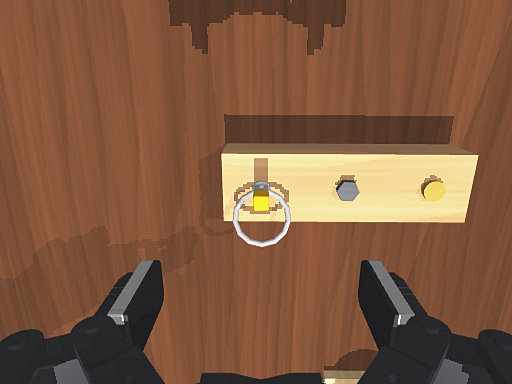

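Emit:
step_arm(rows=[0,-7,-30,0,1,0,0,-30,0,1,0,0,-15,0,1,0,0,0,0,1])

```text
t: 4.25
eef_pos: [0.4789, -0.2768, 0.1106]
tool_rot: [-0.001, 0.705, 0.709, 0.0]
contact_force: [-0.3, -0.3, 1.0]
gripper_width: 0.998
```

Run:
```python
from h import *
o=bot.get_obs();print(o['eef_pos'],o['tool_rot'])
c=cam('wrist'); im,d=bot.read_camera('wrist'); save(im,'w3'); np.savez('pics/w3.npz',im=im,d=d,K=c[0],R=c[1],t=c[2])
P=cloud(c,d)
m=(im[...,0]>180)&(im[...,1]>150)&(im[...,2]<60)&(abs(P[...,0]-.475)<.03)&(P[...,2]>.055)
p=P[m]; v,u=np.nonzero(m); print(m.sum(),u.min(),u.max(),v.min(),v.max()); 
t=p[p[:,2]>np.percentile(p[:,2],90)-.004]; print(t.min(0),t.max(0),t.mean(0),p.min(0),p.max(0))
print(cv2.minAreaRect((t[:,:2]*1000).astype(np.float32)))
z=np.load('pics/w1.npz'); c=(z['K'],z['R'],z['t']); K,R,tt=c
dr=R.T@np.linalg.inv(K)@np.array([260.9,188.2,1]); C=-R.T@tt
print('hole',C+dr*(.0815-C[2])/dr[2])
```

```text
[ 0.47892602 -0.27679878  0.11062929] [-5.23003438e-04  7.05425980e-01  7.08783404e-01  9.73977916e-06]
376 243 263 224 242
[ 0.4695264  -0.28105908  0.07845661] [ 0.48058589 -0.26959647  0.08213485] [ 0.47504374 -0.27510202  0.08024204] [ 0.4695264  -0.28105908  0.07845661] [ 0.48058589 -0.26959647  0.08213485]
((475.0298156738281, -275.28863525390625), (11.046443939208984, 11.465070724487305), 0.43608659505844116)
hole [0.541438   0.06473726 0.0815    ]
```

View pics/w3.png

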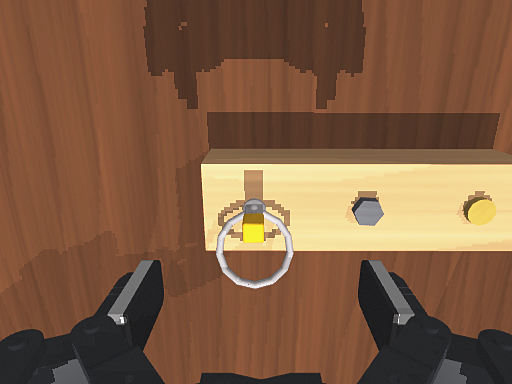

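The grip is at (0.475, -0.275) with its top at about 0.081, in line with the geometry given. Now I'll descend and grip.

Emit:
step_arm(rows=[-4,2,-20,0,1,0,0,-15,0,1,0,0,-8,0,1,0,0,0,0,1], squeeze=30)

```text
t: 4.7
eef_pos: [0.4745, -0.2755, 0.0674]
tool_rot: [-0.0, 0.706, 0.708, -0.0]
contact_force: [-0.6, 0.0, -0.5]
gripper_width: 1.001
```

Emit:
step_arm(rows=[0,0,0,0,0.3,0,0,0,0,0.1,0,0,0,0,0,0,0,0,0,0,0,0,0,0,0,0,0,0,0,0], squeeze=60)

```text
t: 5.3
eef_pos: [0.4748, -0.2758, 0.0681]
tool_rot: [0.0, 0.706, 0.708, 0.0]
contact_force: [-0.7, 0.3, 3.8]
gripper_width: 0.116
```

Emit:
step_arm(rows=[0,0,0,0,0,0,0,5,0,0,0,0,15,0,0,0,0,30,0,0,0,0,35,0,0,0,0,0,0,0])

```text
t: 5.9
eef_pos: [0.4769, -0.2776, 0.1576]
tool_rot: [0.004, 0.706, 0.708, 0.002]
contact_force: [0.9, -0.6, -1.6]
gripper_width: 0.119
```

Run:
```python
from h import *
o=bot.get_obs();print(o['eef_pos'],o['tool_rot'],o['contact_force'])
im,d=bot.read_camera('wrist'); save(im,'w4')
```

```text
[ 0.47691101 -0.27761     0.15763942] [0.00367695 0.70629363 0.70790756 0.00163537] [ 0.88960909 -0.55382727 -1.64663172]
```

View pics/w4.png

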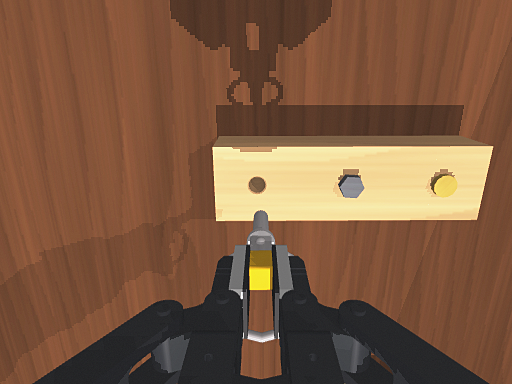

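The pin is held upright and out of its hole, with the tip at about (261,215) px. Now I'll carry it to above the shaft.

Emit:
step_arm(rows=[8,30,10,0,0,8,43,10,0,0,8,43,8,0,0,8,43,0,0,0,8,43,0,0,0,8,43,0,0,0,8,43,0,0,0,8,30,0,0,0,0,12,0,0,0,0,6,0,0,0,0,0,0,0,0,0,0,0,0,0])

```text
t: 7.15
eef_pos: [0.5381, 0.0583, 0.1806]
tool_rot: [0.0, 0.707, 0.707, -0.0]
contact_force: [0.1, 0.3, -0.6]
gripper_width: 0.119
```

Run:
```python
from h import *
o=bot.get_obs();print(o['eef_pos'],o['tool_rot'],o['contact_force'])
c=cam('wrist');im,d=bot.read_camera('wrist'); save(im,'w5'); np.savez('pics/w5.npz',im=im,d=d,K=c[0],R=c[1],t=c[2])
```

```text
[0.53808703 0.05831522 0.18063562] [ 7.20856310e-05  7.06952403e-01  7.07260995e-01 -4.23088689e-04] [ 0.08031932  0.2933657  -0.6228061 ]
```

View pics/w5.png

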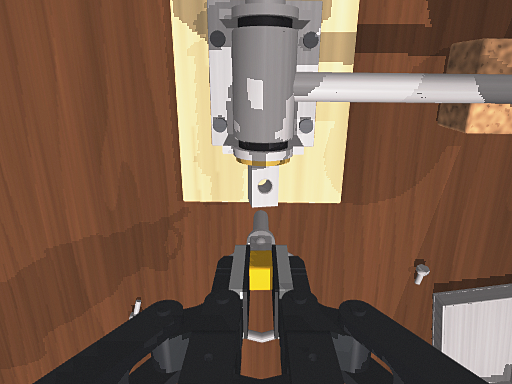

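Run:
```python
from h import *
z=np.load('pics/w5.npz'); im,d=z['im'],z['d']; c=(z['K'],z['R'],z['t']); K,R,t=c
save(cv2.resize(im[165:265,220:310],None,fx=6,fy=6,interpolation=cv2.INTER_CUBIC),'w5z')
P=cloud(c,d)
for v in (178,182,194,198): print(v,[tuple((P[v,u]*1000).round().astype(int).tolist()) for u in range(252,278,4)])
for v in range(210,245,4): print(v,[tuple((P[v,u]*1000).round().astype(int).tolist()) for u in (255,258,261,264,267)])
C=-R.T@t
for h in (.0815,): 
  dr=R.T@np.linalg.inv(K)@np.array([265,186,1]); print('hole',C+dr*(h-C[2])/dr[2])
e=np.array([.5381,.0583,.1806])
for dz in (0,-.0218,-.056): print(dz,proj(0,e+[0,0,dz],c))
```

```text
178 [(532, 71, 83), (535, 71, 82), (538, 70, 81), (541, 70, 80), (544, 70, 80), (547, 70, 79), (550, 69, 78)]
182 [(532, 67, 81), (535, 68, 82), (538, 47, 16), (542, 47, 16), (544, 63, 66), (547, 67, 79), (550, 66, 77)]
194 [(532, 58, 81), (535, 58, 81), (538, 58, 81), (541, 58, 80), (544, 58, 80), (547, 57, 78), (550, 57, 79)]
198 [(532, 55, 82), (535, 55, 81), (538, 55, 80), (541, 54, 79), (544, 55, 81), (547, 54, 79), (538, 143, 322)]
210 [(533, 12, -1), (536, 12, -1), (539, 63, 125), (542, 11, -3), (545, 11, -2)]
214 [(535, 61, 127), (537, 63, 130), (539, 63, 131), (540, 63, 130), (545, 8, -1)]
218 [(535, 62, 134), (537, 62, 135), (539, 63, 137), (540, 63, 137), (542, 60, 131)]
222 [(535, 62, 140), (537, 63, 143), (538, 143, 322), (540, 62, 141), (542, 61, 137)]
226 [(535, 62, 146), (537, 62, 147), (539, 63, 149), (540, 62, 147), (542, 61, 143)]
230 [(535, 65, 157), (537, 66, 159), (539, 66, 160), (540, 65, 158), (542, 65, 158)]
234 [(536, 64, 160), (537, 64, 160), (539, 64, 160), (540, 64, 159), (542, 64, 160)]
238 [(536, 64, 164), (537, 66, 168), (539, 66, 169), (540, 64, 164), (542, 63, 163)]
242 [(536, 63, 168), (537, 65, 171), (539, 64, 170), (540, 65, 170), (542, 63, 168)]
hole [0.54164811 0.06432021 0.0815    ]
0 [259.91693329 264.47132491]
-0.0218 [259.98637821 242.65177266]
-0.056 [260.06834701 216.89722807]
```

View pics/w5z.png

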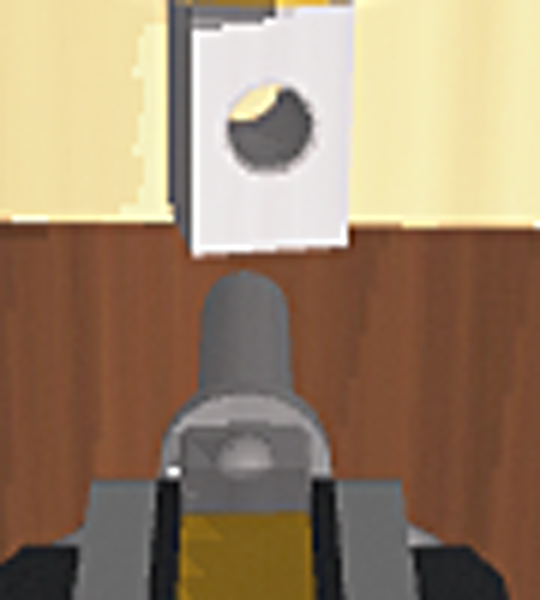

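The hole is at about (0.5416, 0.0643) and its axis is tilted about 0.2 rad. I'll line up over it and go down with light contact.

Emit:
step_arm(rows=[3.4,6,0,0,0,0,0,-20,0,0,0,0,-12,0,0,0,0,-6,0,0,0,0,0,0,0,0,0,0,0,0], squeeze=90)

```text
t: 7.8
eef_pos: [0.5422, 0.0661, 0.143]
tool_rot: [0.0, 0.706, 0.708, 0.0]
contact_force: [0.9, -0.3, -1.0]
gripper_width: 0.11
```

```bash
cat > look.py <<'E'
from h import *
import sys
n=sys.argv[1]
o=bot.get_obs();print(o['eef_pos'],o['tool_rot'],o['contact_force'],o['torque'])
c=cam('wrist');im,d=bot.read_camera('wrist'); save(cv2.resize(im[165:265,210:310],None,fx=6,fy=6,interpolation=cv2.INTER_CUBIC),n); np.savez('pics/'+n+'.npz',im=im,d=d,K=c[0],R=c[1],t=c[2])
E
python3 look.py w6
```

```text
[0.54220479 0.06608148 0.14298515] [1.24981019e-04 7.06228693e-01 7.07983765e-01 6.86424913e-05] [ 0.94780954 -0.34491879 -1.0435117 ] [-0.0131696  -0.06752813 -0.02402012]
```

View pics/w6.png

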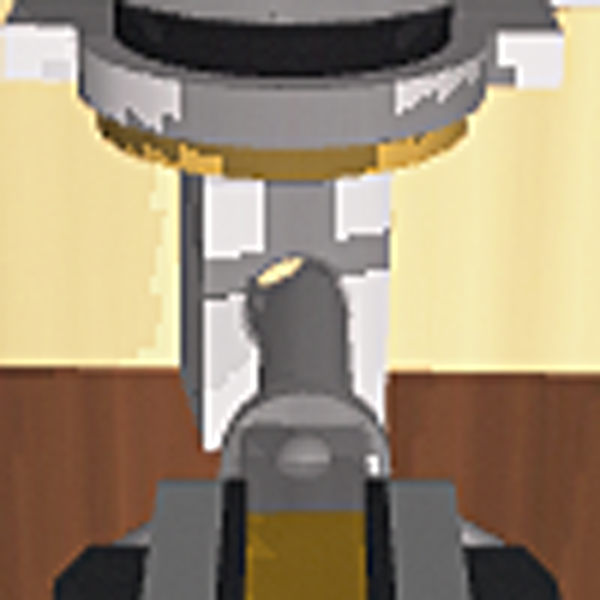

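Emit:
step_arm(rows=[-1,-1.8,0,0,0,0,0,-2,0,0,0,0,-2,0,0,0,0,0,0,0])

```text
t: 8.25
eef_pos: [0.5408, 0.0645, 0.1385]
tool_rot: [-0.0, 0.706, 0.708, -0.0]
contact_force: [0.2, -0.6, -1.4]
gripper_width: 0.104
```

```bash
python3 look.py w7
```

```text
[0.54075398 0.06453414 0.1385211 ] [-1.10548777e-04  7.06047514e-01  7.08164445e-01 -1.16621416e-04] [ 0.23855747 -0.61823635 -1.40851961] [-0.03733177 -0.01233448 -0.00957271]
```

View pics/w7.png

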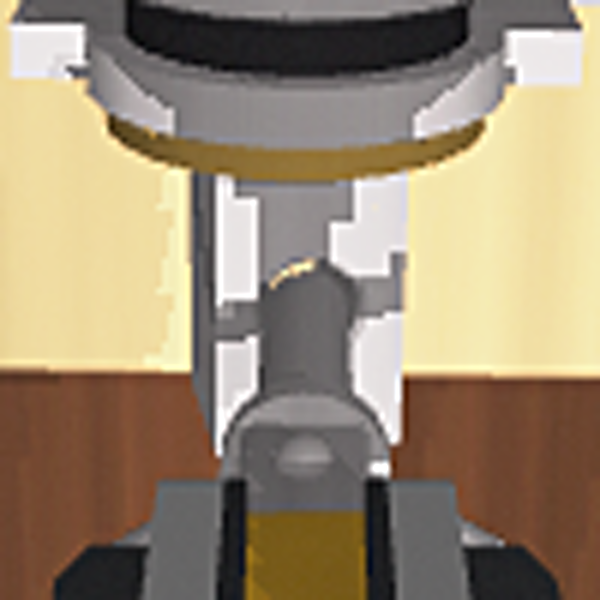

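Emit:
step_arm(rows=[0.3,0,-1.5,0,0,0,0,-1.5,0,0,0,0,0,0,0])

```text
t: 8.6
eef_pos: [0.5411, 0.0645, 0.1355]
tool_rot: [-0.0, 0.706, 0.708, -0.0]
contact_force: [0.4, 0.4, -0.7]
gripper_width: 0.102
```

```bash
python3 look.py w8
```

```text
[0.54112375 0.06452978 0.13548648] [-8.87432318e-05  7.06045707e-01  7.08166245e-01 -1.45473219e-04] [ 0.39885303  0.35657253 -0.68025967] [0.03479061 0.03382066 0.0142936 ]
```

View pics/w8.png

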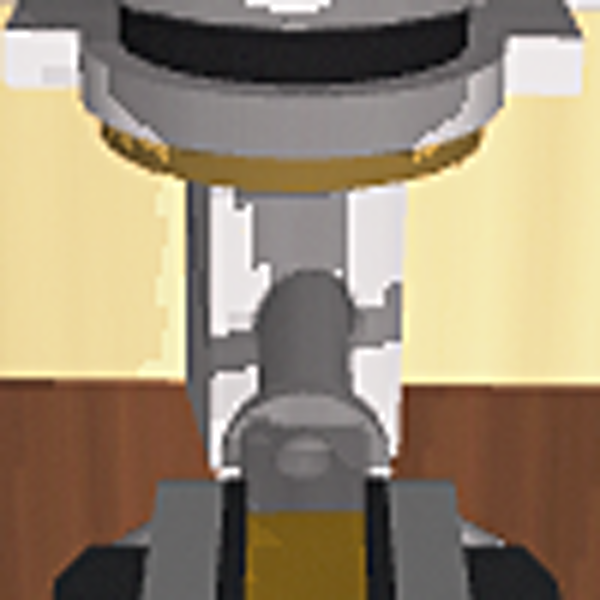

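Emit:
step_arm(rows=[0,0,-1,0,0,0,0,-1,0,0,0,0,0,0,0])

```text
t: 8.95
eef_pos: [0.5412, 0.0645, 0.1336]
tool_rot: [-0.0, 0.706, 0.708, -0.0]
contact_force: [0.8, -0.1, 0.1]
gripper_width: 0.107
```

```bash
python3 -c "
from h import *
o=bot.get_obs();print(o['eef_pos'],o['contact_force'],o['torque'])"
```

```text
[0.5411653  0.06450162 0.13360043] [ 0.75272177 -0.11186483  0.12350106] [-0.02778271  0.07050185  0.00923831]
```

Emit:
step_arm(rows=[-0.3,0,-1.5,0,0,-0.3,0,-1.5,0,0,0,0,0,0,0])

```text
t: 9.25
eef_pos: [0.5405, 0.0645, 0.1305]
tool_rot: [-0.0, 0.706, 0.708, -0.0]
contact_force: [0.4, -0.0, -0.7]
gripper_width: 0.103
```

```bash
python3 look.py w9
```

```text
[0.54050154 0.06448364 0.1305054 ] [-5.11871820e-05  7.06051638e-01  7.08160341e-01 -1.18071652e-04] [ 0.39479049 -0.02774843 -0.70980293] [-0.02259718 -0.07811776  0.02523093]
```

View pics/w9.png

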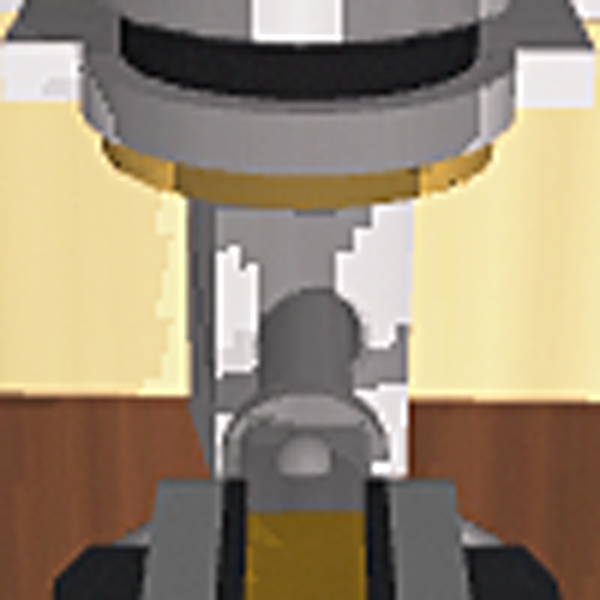

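Emit:
step_arm(rows=[-0.3,0,-1.5,0,0,-0.3,0,-1.5,0,0,0,0,0,0,0])

```text
t: 9.6
eef_pos: [0.5402, 0.0644, 0.1276]
tool_rot: [0.0, 0.706, 0.708, 0.0]
contact_force: [0.9, -1.0, -1.3]
gripper_width: 0.101
```

```bash
python3 -c "
from h import *
o=bot.get_obs();print(o['eef_pos'],o['contact_force'],o['torque'])"
```

```text
[0.54015127 0.064403   0.12758124] [ 0.87639718 -1.00489836 -1.28559545] [-0.10757825 -0.22924595 -0.00247574]
```

Emit:
step_arm(rows=[-0.3,0,-1.5,0,0,-0.3,0,-1.5,0,0,0,0,0,0,0])

```text
t: 9.9
eef_pos: [0.5398, 0.0644, 0.1247]
tool_rot: [0.0, 0.706, 0.708, 0.0]
contact_force: [1.8, -1.0, -1.3]
gripper_width: 0.104
```

```bash
python3 look.py w10
```

```text
[0.53977506 0.0643649  0.12468857] [3.25632132e-04 7.06083974e-01 7.08128011e-01 1.91282520e-04] [ 1.83509629 -1.00385187 -1.28263352] [-0.19585123 -0.52964189 -0.00636612]
```

View pics/w10.png

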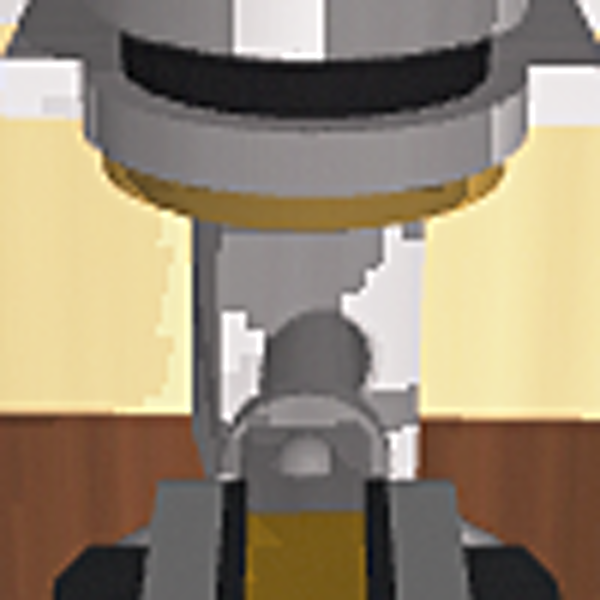

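Emit:
step_arm(rows=[-0.3,-0.1,-1.5,0,0,-0.3,-0.1,-1.5,0,0,0,0,0,0,0])

```text
t: 10.25
eef_pos: [0.5394, 0.0642, 0.1219]
tool_rot: [0.0, 0.706, 0.708, 0.0]
contact_force: [3.6, -0.1, 0.0]
gripper_width: 0.104
```

```bash
python3 -c "
from h import *
o=bot.get_obs();print(o['eef_pos'],o['contact_force'],o['torque'])"
```

```text
[0.53944519 0.0641812  0.12188931] [ 3.61612899 -0.11826957  0.03591137] [-0.24532592 -0.7077296  -0.00279251]
```

Emit:
step_arm(rows=[-0.2,0,-1.5,0,0,-0.2,0,-1.5,0,0,0,0,0,0,0])

```text
t: 10.55
eef_pos: [0.5389, 0.0642, 0.1188]
tool_rot: [0.0, 0.706, 0.708, 0.0]
contact_force: [2.9, -1.0, 1.8]
gripper_width: 0.106
```

```bash
python3 look.py w11
```

```text
[0.53894091 0.06423796 0.11876629] [4.29881498e-04 7.06089174e-01 7.08122691e-01 3.84964598e-04] [ 2.91592731 -1.00882911  1.83559042] [-0.40092594 -1.03213542  0.06183923]
```

View pics/w11.png

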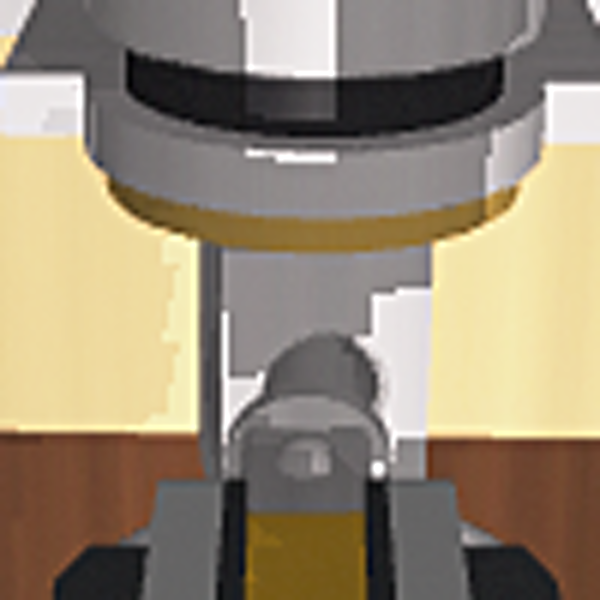

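Emit:
step_arm(rows=[-0.1,0,-1.5,0,0,-0.1,0,-1.5,0,0,0,0,0,0,0])

```text
t: 10.9
eef_pos: [0.5386, 0.0643, 0.1155]
tool_rot: [0.0, 0.706, 0.708, 0.0]
contact_force: [6.2, -1.3, -1.1]
gripper_width: 0.104
```

```bash
python3 -c "
from h import *
o=bot.get_obs();print(o['eef_pos'],o['contact_force'],o['torque'])"
```

```text
[0.53861369 0.06426779 0.11552192] [ 6.24560905 -1.2548197  -1.12130363] [-0.33092292 -1.33159998  0.00743022]
```

Emit:
step_arm(rows=[0,-0.2,-1.5,0,0,0,-0.2,-1.5,0,0,0,0,0,0,0])

```text
t: 11.2
eef_pos: [0.5385, 0.0641, 0.1125]
tool_rot: [0.0, 0.706, 0.708, 0.0]
contact_force: [6.9, 0.2, -1.1]
gripper_width: 0.11
```

```bash
python3 look.py w12
```

```text
[0.53854318 0.06405323 0.11246631] [2.42558187e-04 7.06016202e-01 7.08195600e-01 2.36519466e-04] [ 6.89747566  0.23988082 -1.05930244] [-0.19159946 -1.5399907  -0.00798765]
```

View pics/w12.png

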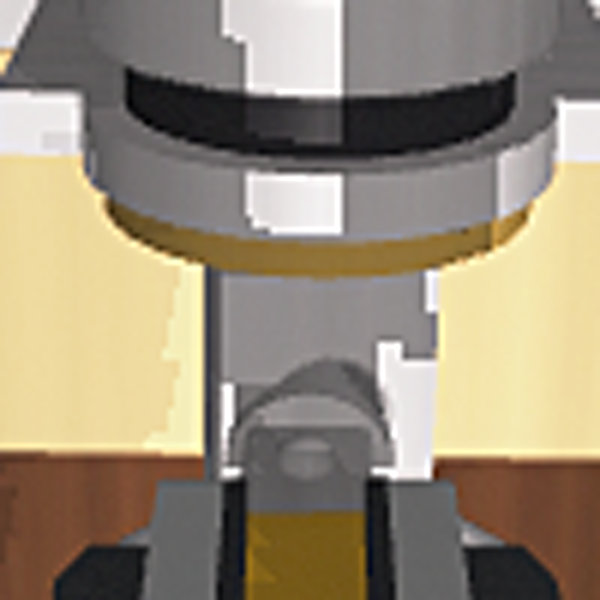

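Emit:
step_arm(rows=[0.2,0,-1.5,0,0,0.2,0,-1.5,0,0,0,0,0,0,0])

```text
t: 11.55
eef_pos: [0.5386, 0.064, 0.1093]
tool_rot: [0.0, 0.706, 0.708, -0.0]
contact_force: [5.4, -0.6, -1.4]
gripper_width: 0.106
```

```bash
python3 -c "
from h import *
o=bot.get_obs();print(o['eef_pos'],o['contact_force'],o['torque'])"
```

```text
[0.53864984 0.064018   0.10933708] [ 5.41459157 -0.64274505 -1.38720897] [-0.17253131 -1.42566719 -0.02740439]
```

Emit:
step_arm(rows=[0.1,0,-1.5,0,0,0.1,0,-1,0,0,0,0,0,0,0])

```text
t: 11.85
eef_pos: [0.5388, 0.064, 0.1069]
tool_rot: [-0.0, 0.706, 0.708, -0.0]
contact_force: [5.2, -0.1, -0.8]
gripper_width: 0.104
```

```bash
python3 look.py w13
```

```text
[0.53875156 0.06396157 0.10692657] [-3.65033932e-05  7.06042658e-01  7.08169298e-01 -9.56902687e-05] [ 5.18929748 -0.14041889 -0.76876526] [-0.1364942  -1.32153786  0.06358769]
```

View pics/w13.png

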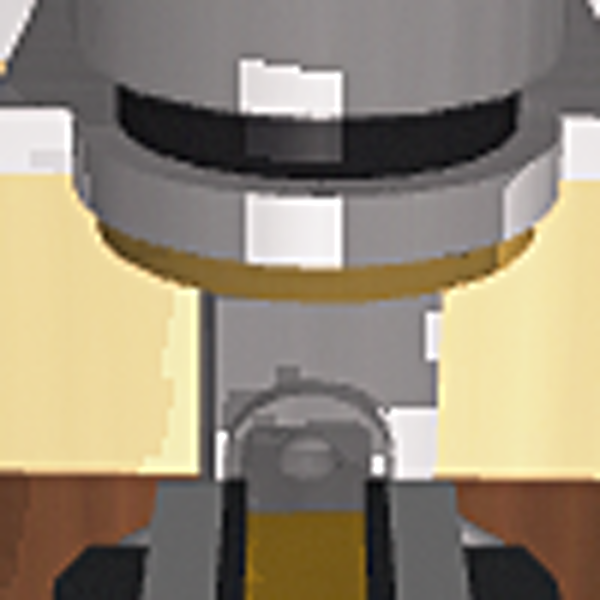

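Emit:
step_arm(rows=[0.1,0,-1,0,0,0.1,0,-1,0,0,0,0,0,0,0])

```text
t: 12.2
eef_pos: [0.5389, 0.064, 0.1051]
tool_rot: [-0.0, 0.706, 0.708, -0.0]
contact_force: [4.4, -0.1, 0.5]
gripper_width: 0.103
```

Emit:
step_arm(rows=[0,0,-0.7,0,0,0,0,0,0,0])

```text
t: 12.4
eef_pos: [0.5389, 0.0639, 0.1048]
tool_rot: [-0.0, 0.706, 0.708, -0.0]
contact_force: [2.3, -0.7, 4.8]
gripper_width: 0.104
```

Emit:
step_arm(rows=[0,0,-0.5,0,0,0,0,0,0,0])

```text
t: 12.6
eef_pos: [0.5387, 0.0639, 0.1045]
tool_rot: [-0.0, 0.706, 0.708, -0.0]
contact_force: [2.8, -0.6, 8.0]
gripper_width: 0.104
```

Run:
```python
from h import *
o=bot.get_obs();print(o['eef_pos'],o['contact_force'],o['torque'])
for n in ['scene','wrist']:
    c=cam(n);im,d=bot.read_camera(n); np.savez('pics/%s14.npz'%n,im=im,d=d,K=c[0],R=c[1],t=c[2])
    if n=='scene': save(cv2.resize(im[170:260,220:320],None,fx=6,fy=6,interpolation=cv2.INTER_CUBIC),'s14')
    else: save(im,'w14')
```

```text
[0.53873192 0.0639232  0.10452608] [ 2.79153848 -0.57425565  8.01966731] [-0.18074824 -0.32626695  0.03379387]
```

View pics/s14.png

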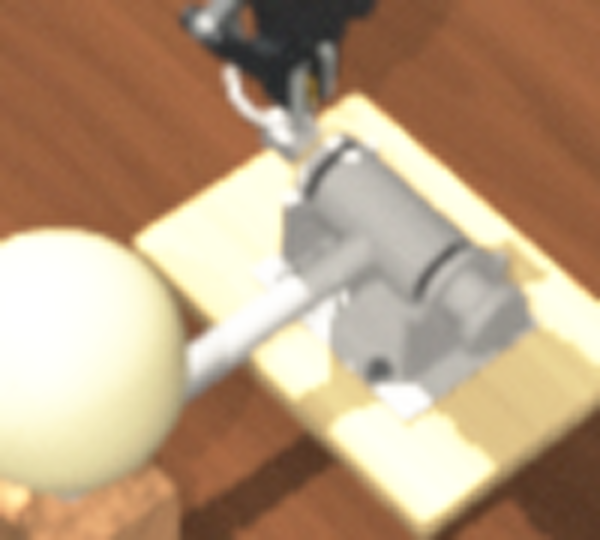

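View pics/w14.png

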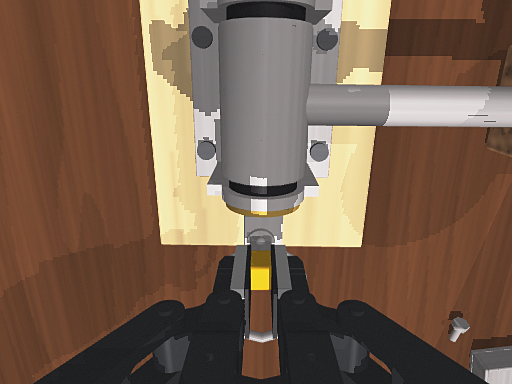

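Vertical force rose to 8 N with hardly any further travel, so the shoulder is seated and the ring is still open toward -y. Now I'll release and check.

Emit:
step_arm(rows=[0,0,0.3,0,0,0,0,0,0,0.3,0,0,0,0,0.5,0,0,0,0,0.6,0,0,0,0,0.6,0,0,10,0,0.6,0,0,25,0,0.6,0,0,35,0,0.6,0,0,0,0,0.6])

```text
t: 13.6
eef_pos: [0.5419, 0.0639, 0.1789]
tool_rot: [0.002, 0.706, 0.708, 0.003]
contact_force: [0.2, 0.6, 0.3]
gripper_width: 0.602
```

Run:
```python
from h import *
o=bot.get_obs();print(o['eef_pos'],o['contact_force'],o['torque'])
c=cam('wrist');im,d=bot.read_camera('wrist'); np.savez('pics/w15.npz',im=im,d=d,K=c[0],R=c[1],t=c[2])
save(im,'w15')
P=cloud(c,d)
m=(im[...,0]>150)&(im[...,1]>120)&(im[...,2]<60)&(abs(P[...,0]-.54)<.03)&(P[...,2]>.095)
p=P[m]; v,u=np.nonzero(m); print(m.sum(),u.min(),u.max(),v.min(),v.max()); 
t=p[p[:,2]>np.percentile(p[:,2],90)-.004]; print(t.min(0),t.max(0),t.mean(0),p.min(0),p.max(0))
```

```text
[0.54191081 0.06386553 0.17886575] [0.22146612 0.55249492 0.25543645] [0.00219987 0.0043157  0.01236413]
295 251 268 204 220
[0.53651826 0.05850377 0.11422067] [0.5474975  0.14802128 0.32002061] [0.54187963 0.06489691 0.11745658] [0.53651826 0.05850377 0.11422067] [0.5474975  0.14802128 0.32002061]
```

View pics/w15.png

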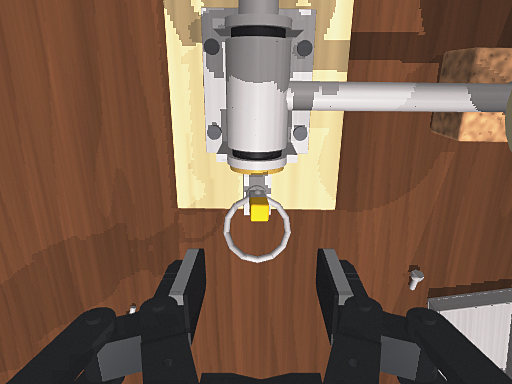

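Run:
```python
from h import *
z=np.load('pics/w15.npz'); im,d=z['im'],z['d']; c=(z['K'],z['R'],z['t'])
P=cloud(c,d)
m=(im[...,0]>150)&(im[...,1]>120)&(im[...,2]<60)&(abs(P[...,0]-.54)<.03)&(P[...,2]>.095)&(P[...,2]<.15)
p=P[m]; t=p[p[:,2]>np.percentile(p[:,2],85)-.004]; print(t.min(0),t.max(0),np.median(t,0), cv2.minAreaRect((t[:,:2]*1000).astype(np.float32)))
for v in range(254,264): print(v,[tuple((P[v,u]*1000).round().astype(int).tolist()) for u in (252,256,258,262,266)])
for u in (226,227,228,286,287,288): print(u,[tuple((P[v,u]*1000).round().astype(int).tolist()) for v in (226,232)])
```

```text
[0.53651826 0.05850377 0.11422067] [0.5474975  0.06999862 0.11822346] [0.54166012 0.06444533 0.11610358] ((542.0353393554688, 64.23638153076172), (11.488407135009766, 10.97854995727539), 89.70970916748047)
254 [(535, -31, -1), (539, -31, -1), (541, -31, -2), (545, -31, -1), (547, 30, 109)]
255 [(537, 30, 110), (539, -33, -2), (541, -34, -4), (544, 30, 109), (541, 148, 320)]
256 [(537, 30, 111), (540, 29, 110), (541, 29, 110), (544, 29, 109), (547, 30, 111)]
257 [(537, 29, 111), (540, 29, 111), (541, 29, 111), (544, 29, 110), (547, 29, 110)]
258 [(537, 29, 111), (540, 28, 111), (541, 29, 113), (544, 28, 110), (547, 28, 111)]
259 [(537, 28, 112), (540, 28, 111), (541, 28, 112), (544, 27, 110), (547, 27, 111)]
260 [(537, 27, 112), (540, 28, 112), (541, 27, 112), (544, 27, 112), (547, 26, 110)]
261 [(537, 26, 111), (540, 27, 113), (541, 27, 112), (544, 26, 111), (550, -40, -2)]
262 [(535, -41, -1), (540, 26, 111), (541, 26, 112), (545, -41, -1), (550, -41, -3)]
263 [(535, -42, -2), (539, -42, -3), (541, -41, -1), (545, -42, -2), (550, -42, -1)]
226 [(519, 48, 101), (519, 45, 105)]
227 [(520, 48, 101), (520, 44, 103)]
228 [(520, 48, 101), (520, 44, 103)]
286 [(561, 47, 99), (561, 43, 101)]
287 [(561, 47, 98), (561, 44, 102)]
288 [(562, 47, 99), (562, 43, 101)]
```

The grip's top is at 0.116–0.118 m, so the pin is home. The ring's far side is at (0.541, 0.0275, 0.111). I'll close the jaws and press there.

Emit:
step_arm(rows=[0,-15,0,0,0.2,-0.5,-25,0,0,0,0,0,0,0,0,0,0,-20,0,0,0,0,-20,0,0,0,0,-10,0,0,0,0,0,0,0], squeeze=30)

```text
t: 14.35
eef_pos: [0.537, 0.0233, 0.1226]
tool_rot: [-0.001, 0.706, 0.708, -0.002]
contact_force: [0.2, -0.7, 0.5]
gripper_width: -0.002
```

```bash
python3 -c "
from h import *
o=bot.get_obs();print(o['eef_pos'],o['contact_force'],o['torque'])
im,d=bot.read_camera('wrist');save(im,'w16')"
```

```text
[0.53701056 0.02334491 0.12258013] [ 0.22179824 -0.7219069   0.45480506] [0.04652646 0.01473271 0.01534522]
```

View pics/w16.png

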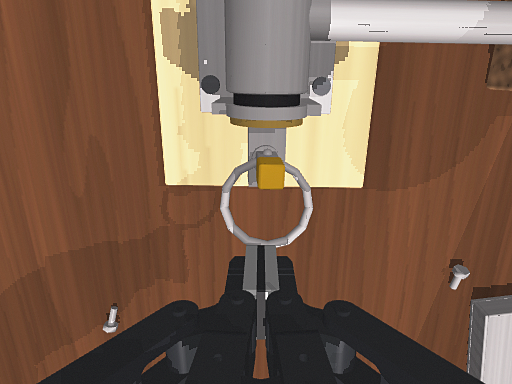

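Emit:
step_arm(rows=[3,0,-4,0,0,0,0,-4,0,0,0,0,-4,0,0,0,0,-4,0,0,0,0,-4,0,0])

```text
t: 14.9
eef_pos: [0.542, 0.023, 0.1045]
tool_rot: [0.001, 0.706, 0.708, 0.0]
contact_force: [-0.5, -2.9, 4.1]
gripper_width: 0.001
```

Emit:
step_arm(rows=[0,0,-4,0,0,0,0,-4,0,0,0,0,-4,0,0,0,0,-4,0,0])

```text
t: 15.3
eef_pos: [0.5414, 0.024, 0.0879]
tool_rot: [-0.0, 0.706, 0.708, -0.0]
contact_force: [0.4, -2.1, 2.9]
gripper_width: -0.001
```

```bash
python3 -c "
from h import *
o=bot.get_obs();print(o['eef_pos'],o['contact_force'],o['torque'])
im,d=bot.read_camera('wrist');save(im,'w17')"
```

```text
[0.54144421 0.02399589 0.08791984] [ 0.43054615 -2.08101052  2.9473124 ] [-0.50171658  0.06912254  0.03591345]
```

View pics/w17.png

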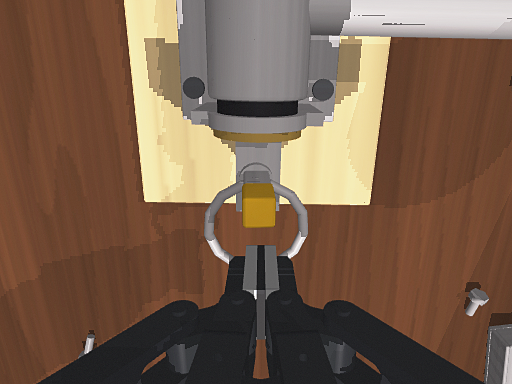

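The ring is going down evenly at about 3 N. I'll continue through the dead point.

Emit:
step_arm(rows=[0,0,-4,0,0,0,0,-4,0,0,0,0,-4,0,0,0,0,-4,0,0])

```text
t: 15.75
eef_pos: [0.5416, 0.0249, 0.072]
tool_rot: [-0.0, 0.706, 0.708, 0.0]
contact_force: [-0.3, 2.5, 2.4]
gripper_width: 0.004
```

Emit:
step_arm(rows=[0,0,-4,0,0,0,0,-4,0,0,0,0,-3,0,0,0,0,0,0,0])

```text
t: 16.15
eef_pos: [0.541, 0.0236, 0.0607]
tool_rot: [-0.0, 0.706, 0.708, -0.001]
contact_force: [-0.2, 0.0, -0.2]
gripper_width: -0.0
```

```bash
python3 -c "
from h import *
o=bot.get_obs();print(o['eef_pos'],o['contact_force'],o['torque'])
im,d=bot.read_camera('wrist');save(im,'w18')"
```

```text
[0.54101755 0.02362423 0.06069422] [-0.19824503  0.04293653 -0.19952201] [-0.01676763  0.04015334  0.07801304]
```

View pics/w18.png

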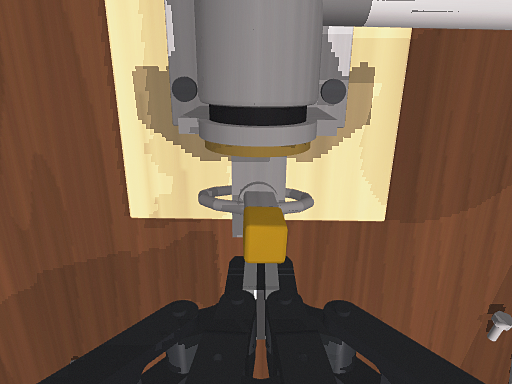

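The ring has snapped shut: it now hangs steeply around the shaft at about (255,200) px, and the force dropped to zero. I'll back away and check.

Emit:
step_arm(rows=[0,-5,0,0,0,0,-5,15,0,0,0,0,35,0,0,0,0,45,0,0,0,20,45,0,0,0,30,0,0,0,0,0,0,0,0])

```text
t: 16.9
eef_pos: [0.5426, 0.068, 0.2039]
tool_rot: [0.0, 0.704, 0.71, 0.003]
contact_force: [-0.4, 0.5, -0.8]
gripper_width: 0.002
```

Run:
```python
from h import *
o=bot.get_obs();print(o['eef_pos'],o['contact_force'])
c=cam('wrist');im,d=bot.read_camera('wrist')
P=cloud(c,d)
m=(im[...,0]>150)&(im[...,1]>120)&(im[...,2]<60)&(abs(P[...,0]-.54)<.03)&(P[...,2]>.095)&(P[...,2]<.15)
p=P[m]; t=p[p[:,2]>np.percentile(p[:,2],85)-.004]; print(t.min(0),t.max(0),np.median(t,0))
a=cv2.resize(im[130:230,200:320],None,fx=4,fy=4,interpolation=cv2.INTER_CUBIC)
m=(P[...,2]>.02)&(P[...,2]<.07)&(P[...,1]<.06)&(P[...,1]>0.02)&(abs(P[...,0]-.54)<.04); print('ring/side pts',np.round(P[m][::15],3).tolist())
im,_=bot.read_camera('scene'); b=cv2.resize(im[170:230,240:310],None,fx=5,fy=5,interpolation=cv2.INTER_CUBIC)
o=np.zeros((max(a.shape[0],b.shape[0]),800,3),np.uint8); 
o=np.zeros((710,490,3),np.uint8); o[:400,:480]=a; o[405:705,:350]=b; o=cv2.resize(o,None,fx=.84,fy=.84); save(o,'fin')
```

```text
[0.54262352 0.06802466 0.20388707] [-0.35409177  0.46864835 -0.77128467]
[0.53724307 0.05736196 0.1141237 ] [0.54800316 0.0693104  0.11784486] [0.54226775 0.06325908 0.11598444]
ring/side pts [[0.523, 0.06, 0.054], [0.553, 0.059, 0.053], [0.556, 0.059, 0.057], [0.555, 0.058, 0.057], [0.528, 0.055, 0.052], [0.555, 0.057, 0.057]]
```

View pics/fin.png

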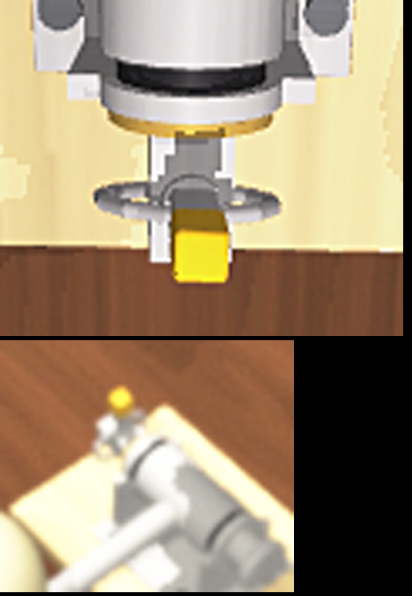

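The ring points at z ≈ 0.053, y ≈ 0.059 lie about 8–10° off straight down from the hinge, so it is shut. The grip's top is still at about 0.116–0.118 m, so the pin is home.

```bash
python3 -c "
from station import bot
print(bot.hand_in())"
```

```text
the job is handed in; nothing more can be done
None
```

The linchpin is through the lamp bracket's shaft hole, sitting on its shoulder, with the ring snapped shut around the shaft. I handed the job in at about 17 s of the 72 s allowed; it reports no verdict.

**Insertion:** I located the hole from the wrist camera at about x 0.5416, y 0.0643 m. The shaft was turned by about 0.2 rad. Going down in small steps, the pin tip straightened it, with about 7 N sideways and 8 N of downward push at the end. That is well under the 30 N limit.

**Ring:** After releasing the grip I pressed the far side of the ring down with the closed fingers at 3–5 N. The force dropped to zero when it snapped.

**Last checks:**
- **Pin height:** the top of the yellow grip reads 0.116–0.118 m, which puts the pin's origin at 0.080–0.082 m, about its nominal height.
- **Ring:** points on it lie about 8–10° off straight down from the hinge, so it is shut.
- **Lean:** the grip sits about 3 mm to +x of where I let go, so the pin leans about 0.1 rad with the shaft, inside the 0.35 rad limit.
- **Clear of everything:** the gripper stood well above the pin at hand-in, with only noise-level force on it.
- **Bystanders:** I touched none that I know of, but I did not re-measure where they lie.

No check failed. The one disagreement was early on: some of the recognition network's results were wrong, such as a linchpin at the bracket. I used depth and pixel measurements instead.

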